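# Clamp a thin glass jar on the bench shaker

### The job

Load the thin-walled amber jar (the straight-sided, middle-sized one, not the wide jar or the slim bottle) on the bench shaker for mixing: draw the shaker's sliding carriage back, stand the jar upright on the platform against the two rubber posts, and slide the carriage in again until its sprung cushion holds the jar lightly, pressed in by 4 to 13 mm. Squeeze the glass gently (at most 40 N a finger), set it down softly and leave everything else where it stands.

Things in the scene. Friction and masses are not known exactly. Their poses are not given: they have to be found in the camera images.
- jar: the thin-walled amber glass jar to load: an upright straight cylinder 56 mm in diameter and 91 mm high, above it a short neck and a steel screw lid 50 mm in diameter, 115 mm high in all, about 0.25 kg. Origin: centre of its underside, z up along its axis. It starts in one of four places on the steel tray.
- shaker: platform shaker, fixed, on either side of the bench: white body 200 (its x) by 270 mm (its y), flat aluminium platform 70 mm above the bench. Origin: centre of underside, y along its slide, z up. On the platform two upright rubber posts, 20 mm thick, 45 mm high, axes at x = -22 and +22, y = -105 mm; 8 mm high guide strips along y at x = -75 and +75 mm. The carriage rides on the +y side.
- seat (a point): the point on the platform (70 mm above the bench) where the centre of the jar's underside lies when the jar touches both posts: x = 0, y = -74 mm in the shaker's frame. Its axes are the shaker's.
- tab_top (a point): top centre of the carriage's upright black tab, by which it is slid: 50 mm wide (shaker's x), 14 mm thick (its y), top 135 mm above the bench, 52 mm of it free to grip. The cushion's face at rest is 98 mm from it towards -y; between them the cushion's bracket, 49 mm high above the platform, leaves 49 mm clear space next to the tab. Axes are the shaker's.
- cushion_face (a point): centre of the cushion's front face, which looks along the shaker's -y at the posts: a black rubber plate 44 mm wide and 36 mm high, its centre 105 mm above the bench, carried on two springs (0.6 N per mm) in front of the carriage. Axes are the shaker's.
- carriage (a joint): travel of the carriage in m: 0 is drawn fully back (+y), growing as it slides along the shaker's -y towards the posts, up to 0.095. It is stiff (about 11 N to move) and stays where it is left. With a jar touching both posts the cushion just meets it at 0.055. It starts too far in for the jar to fit.
- cushion (a joint): how far the cushion is pressed back on its springs, in m: 0 free, 0.018 bottomed. With the jar against the posts it is carriage travel minus 0.055. 0.6 N per mm.
- tray: low steel tray, fixed, 300 mm (x) by 350 mm (y), floor 4 mm thick, rim 12 mm high, with the glassware on it. Origin: centre of its underside.
- wide_jar: bystander: wide amber jar, 76 mm in diameter, 88 mm high, steel lid. Origin: centre of its underside.
- slim_bottle: bystander: slim tall amber bottle, 38 mm in diameter, 160 mm high, small steel cap. Origin: centre of its underside.
- beaker: bystander: open steel beaker, 62 mm in diameter, 75 mm high. Origin: centre of its underside.
- tube_rack: bystander: blue tube rack along the back of the tray, 64 mm (its x) by 200 mm (its y), 76 mm high with the tubes. Origin: centre of its underside.

How it is judged (in metres and radians):
On the way, in this order (a step that is already met when the one before it is completed fails the run):
1. the carriage is drawn back far enough for the jar to fit (joint carriage below 45 mm) (value of joint carriage below 0.045 m), for 0.2 s.
2. the jar stands upright on the shaker's platform, within 40 mm of its seat (z of jar in the frame of shaker between 0.066 and 0.075 m and angle between jar's own z axis and vertical below 0.06 rad and horizontal distance between jar and seat below 0.04 m), for 0.2 s.
At the end, for the whole second after the job is handed in: The jar stands upright and still on the platform, at its seat against both posts (its centre within 5 mm of the seat), and the cushion presses on it lightly: pressed in by 4 to 13 mm (about 2.4 to 8 N), which is the carriage left at about 59 to 68 mm of travel. Nothing else has been moved (z of jar in the frame of shaker between 0.066 and 0.075 m and angle between jar's own z axis and vertical below 0.06 rad and horizontal distance between jar and seat below 0.005 m and value of joint cushion between 0.004 and 0.013 m and linear speed of jar below 0.01 m/s); the robot touches nothing.
It fails at once if the fingers squeeze or knock the jar with more than 80 N (both fingers added together, so 40 N on each) (contact force between the fingers and jar above 80 N).
It fails at once if the jar is dropped or pressed on the shaker with more than 45 N (contact force between jar and shaker above 45 N).
It fails at once if the cushion is pressed in by more than 16 mm (about 10 N) (value of joint cushion above 0.016 m).
It fails at once if the jar is tipped by more than 30 degrees (angle between jar's own z axis and vertical above 0.52 rad).
It fails at once if another vessel or the tube rack is moved by more than 15 mm or knocked over (distance of any of wide_jar, slim_bottle, beaker, tube_rack from where it was at the start of the episode above 0.015 m or angle between any of wide_jar, slim_bottle, beaker, tube_rack's own z axis and vertical above 0.3 rad).
It also fails if it takes over 72 s, if anything falls off the work surface, if the arm or the gripper's body presses on something with over 40 N, if the wrist force passes 120 N, or if a joint passes its speed limit or range.

### The arm

A 6-joint arm with a two-finger parallel gripper is mounted at the origin on the work surface. World frame = base frame: x ahead of the robot, y to its left, z up, the work surface at z = 0. Lengths are in mm, angles in rad, forces in N, time in s.
With the tool pointing down it reaches from about 350 to 875 mm from the base axis. Payload 4.2 kg.
Tool frame: the origin (TCP) lies at the very end of the fingers, on their centre line; the grasp point (between the pads) lies 19 mm behind it; z points along the fingers, y is the line along which they close (so a half turn about z gives the same grasp; the last joint's range is limited). The gripper opens to 85 mm and grips with 20 to 120 N. Pads are 22 mm wide; open, the fingers measure 114 mm over their backs; the gripper's body (76 mm by 85 mm) begins 54 mm behind the grasp point. The pads swing forward as they close: fully open they stand 13 mm farther back than shut.
Start: joints at [1.574, 0.385, 0.008, 0, -1.194, -0.259], TCP at [158.105, 604.65, 201.312] pointing down, gripper open.
Joint ranges: [-3.14, 3.14], [-1.21, 2.06], [-1.07, 1.41], [-3.16, 2.05], [-2.99, -0.16], [-3.1, 3.1]. Speed limits (rad/s): [2.79, 2.79, 3.14, 3.14, 3.14, 3.14].

### API

Orientations are given as a unit quaternion [x, y, z, w].
In Python, from bench import monitor, get_image, camera_info, job_done gives the robot as it stands.
- The arm moves only by the tool send_rows, never from a script. Its argument "series" is a list of rows, each a list of 3 entries, a list of its own where there are three numbers: the shift along the tool's x, y, z in mm, then the turn, a rotation vector about the tool's x, y, z in rad, then the finger opening in mm, from 0 to 85.4. A call has 1 to 8 rows; each row shifts and turns the commanded pose from where the row before left it, along the tool's axes as they then stand; what a row does not reach is not made up. A row lasts 1/10 s, in which the tool goes at most 50 mm and 8.59 degrees, less where a joint would pass 70% of its speed; a pose out of reach is approached as far as the arm can. A call with a gripper value outside its range is refused whole. The fingers move at their own pace and stop on an object; the grip force is fixed at half the most. Time passes only in rows, so rows that do not move let the fingers close. It gives the time, the measured TCP pose, the force, the opening and the grip force at its end, in the units of the state.
- monitor.read_state(): the state, without advancing time (a new reading comes with each control period).
- get_image(name): name is "side" or "top"; returns the picture (400x640x3 uint8, red, green, blue); there is no depth.
- camera_info(name): a dict with "intrinsics" (3x3 intrinsics, pixels), "dist_coeffs" ([k1, k2, p1, p2, k3] as OpenCV has them; the pictures are not rectified), "R" (3x3) and "t" (3): a world point X has camera coordinates R X + t. Camera axes: x right, y down, z forward; pixel columns grow to the right and rows downward; lengths in mm; the calibration is good to about 2 mm. A picture is of the moment at which its call begins. camera_info takes no time and is no camera call.
- job_done(): hands the job in; it is judged then, once.
The state is a dict: "clock": time; "joints": joint angles; "joint_vel": joint speeds; "joint_efforts": joint torques, N m; "position": TCP position; "ee_rot": TCP orientation; "contact_force": force on the tool from outside, world axes, zero at the start; "wrist_torque": the same for the moment, N m; "gripper_width": finger opening in mm; "grasp_force": force on a finger pad.
Only numpy, scipy, OpenCV 4.12 (cv2) and the standard library are available. Lean on these libraries where they do the work, as an engineer would, in place of code of your own. Each camera call takes 0.05 s, during which the arm holds its last target. There are 200 camera calls.

## Working session

There is one attempt and no reset: what is moved stays moved. The work goes in short steps, Python scripts to look and compute and a tool call to move; the robot and the scene stay as the last step left them, time stands still between calls to the robot, and variables do not carry over. Pictures are saved under pics/ and viewed, at most 10 in all, crops included, and the job is handed in when it is done.

Besides the shell and the picture viewer there is one more tool, called after ">>>" by a JSON object that holds its "method" and its "body", one argument or row to a line. send_rows: Moves the arm, as the interface text tells. Its arguments: {"type":"object","properties":{"series":{"type":"array"}},"required":["series"]}

```bash
mkdir -p pics; python3 - <<'E'
from bench import monitor, get_image, camera_info
import cv2
for n in("top","side"):
    im=get_image(n); cv2.imwrite(f"pics/{n}0.png",im[:,:,::-1])
    c=camera_info(n); print(n,c)
s=monitor.read_state(); print(s)
E
```

```text
top {'intrinsics': array([[505.88530538,   0.        , 318.36909481],
       [  0.        , 505.88530538, 203.48443716],
       [  0.        ,   0.        ,   1.        ]]), 'dist_coeffs': array([-0.13731013,  0.        ,  0.        ,  0.        ,  0.        ]), 'R': array([[ 0.02430311, -0.99949151,  0.02064163],
       [-0.99238816, -0.02661359, -0.1202392 ],
       [ 0.12072741, -0.01756232, -0.99253033]]), 't': array([ -15.88246381,  594.9684504 , 1250.12658165])}
side {'intrinsics': array([[460.60457735,   0.        , 326.48696048],
       [  0.        , 460.60457735, 193.38351925],
       [  0.        ,   0.        ,   1.        ]]), 'dist_coeffs': array([-0.11190976,  0.        ,  0.        ,  0.        ,  0.        ]), 'R': array([[ 7.52032419e-01, -6.59126094e-01,  1.81288939e-04],
       [-3.32644184e-01, -3.79769065e-01, -8.63205250e-01],
       [ 5.69029953e-01,  6.49098028e-01, -5.04853110e-01]]), 't': array([-414.97941688,  292.42234109,  922.15213615])}
{'clock': 0.1, 'joints': array([ 1.57358949e+00,  3.85490298e-01,  6.76553632e-03, -4.15362120e-04,
       -1.19398177e+00, -2.58604136e-01]), 'joint_vel': array([-0.00174393, -0.00293802,  0.00344343,  0.00232773,  0.00044188,
        0.00233532]), 'joint_efforts': array([-2.32920374e-04, -3.93318665e+01,  1.88931084e+01,  4.19803977e+00,
       -2.57838517e-03,  4.30420627e-06]), 'position': array([157.98665128, 604.11310184, 200.32870207]), 'ee_rot': array([ 9.91820994e-01, -1.27632934e-01, -6.69157475e-05,  9.72112342e-04]), 'contact_force': array([-0.65705354, -0.42358672,  0.48560967]), 'wrist_torque': array([ 0.00179769, -0.06569572, -0.01421843]), 'grasp_force': 0.0, 'gripper_width': 85.5219585335564}
```

View pics/top0.png

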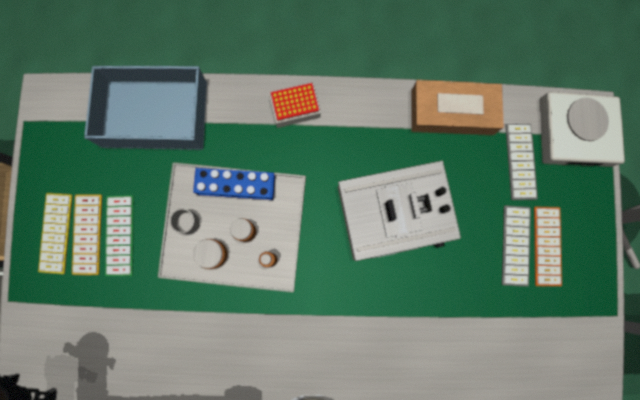

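View pics/side0.png

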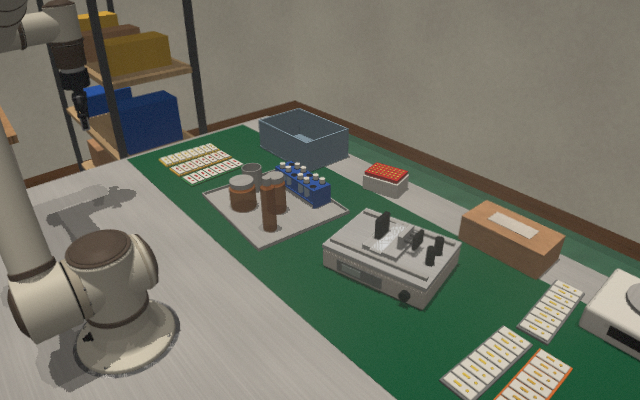

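The top view shows the jar at (243,230) next to the wide jar (210,253), slim bottle (267,259), beaker (185,221) and rack. On the shaker the posts are at (441,194) and (446,209), and the tab is at about (390,210). I'll zoom in on these.

```bash
python3 - <<'E'
import cv2,numpy as np
t=cv2.imread("pics/top0.png");s=cv2.imread("pics/side0.png")
a=cv2.resize(t[155:270,330:470],None,fx=5,fy=5,interpolation=cv2.INTER_CUBIC)
b=cv2.resize(s[195:315,315:470],None,fx=5,fy=5,interpolation=cv2.INTER_CUBIC)
cc=cv2.resize(t[155:300,150:310],None,fx=4,fy=4,interpolation=cv2.INTER_CUBIC)
for n,i in(("a",a),("b",b),("c",cc)): cv2.imwrite(f"pics/{n}.png",i);print(i.shape)
E
```

```text
(575, 700, 3)
(600, 775, 3)
(580, 640, 3)
```

View pics/a.png

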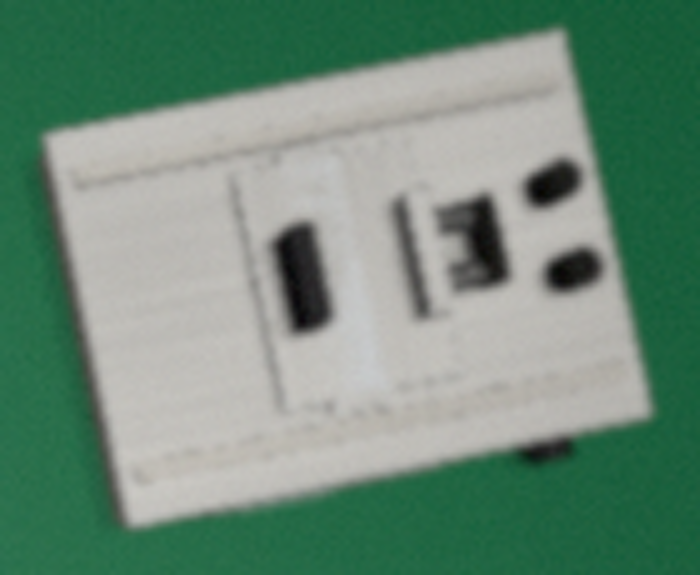

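View pics/b.png

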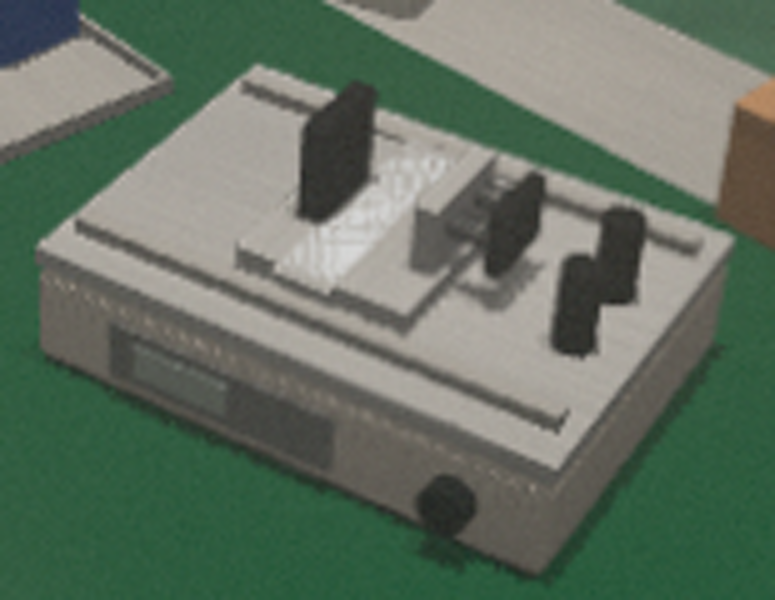

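View pics/c.png

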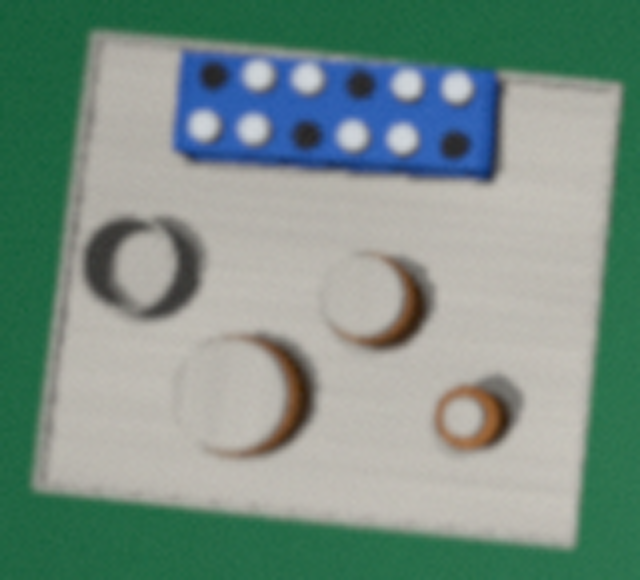

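The crops give clear corners for the platform, post tops, tab and lids. Shaker +y (towards the tab) points left in the top image. Next I cast rays onto known heights.

```bash
cat > h.py <<'E'
import numpy as np,cv2
from bench import camera_info
def ray(cam,px,z):
    c=camera_info(cam);R=np.array(c["R"]);t=np.array(c["t"])
    u=cv2.undistortPoints(np.array(px,float).reshape(-1,1,2),c["intrinsics"],c["dist_coeffs"]).reshape(-1,2)
    d=np.c_[u,np.ones(len(u))]@R; C=-R.T@t
    return (C+d*((z-C[2])/d[:,2])[:,None])[:,:2]
def proj(cam,X):
    c=camera_info(cam)
    return cv2.projectPoints(np.array(X,float).reshape(-1,1,3),cv2.Rodrigues(np.array(c["R"]))[0],np.array(c["t"]),c["intrinsics"],c["dist_coeffs"])[0].reshape(-1,2)
def crop(p,f,ox,oy): return (np.array(p,float)+.5)/f-.5+[ox,oy]
def fit(S,W): # 2D rigid S->W
    s0,w0=S.mean(0),W.mean(0);a=(S-s0);b=(W-w0)
    th=np.arctan2((a[:,0]*b[:,1]-a[:,1]*b[:,0]).sum(),(a*b).sum())
    R=np.array([[np.cos(th),-np.sin(th)],[np.sin(th),np.cos(th)]]);return th,R,w0-R@s0
E
python3 - <<'E'
from h import *
np.set_printoptions(precision=1,suppress=True)
for n in("top","side"):
    c=camera_info(n);print(n,"C",-np.array(c["R"]).T@c["t"])
S=np.array([[100,135],[100,-135],[-100,-135],[-100,135]])
wt=ray("top",crop([(45,132),(566,30),(652,412),(128,527)],5,330,155),70)
ws=ray("side",crop([(255,68),(735,240),(560,468),(40,245)],5,315,195),70)
for W in(wt,ws,(wt+ws)/2):
    th,R,o=fit(S,W);print("yaw",th.round(4),"o",o,"res",(S@R.T+o-W).round(1).tolist(), [np.linalg.norm(W[i]-W[(i+1)%4]).round(1) for i in range(4)])
    print(" sidepostsLocal",(ray("side",crop([(625,214),(578,263)],5,315,195),115)-o)@R)
    print(" toppostsLocal",(ray("top",crop([(560,177),(580,265)],5,330,155),115)-o)@R)
    print(" tab top",(ray("top",crop([(310,272)],5,330,155),135)-o)@R,"side",(ray("side",crop([(339,109)],5,315,195),135)-o)@R)
for n,p,z in(("jar",(367,297),119),("wide",(232,394),92),("slim",(465,415),164),("beaker",(143,266),79)):
    print(n,ray("top",crop([p],4,150,155),z))
print("rack corners",ray("top",crop([(178,150),(495,178),(183,52),(497,72)],4,150,155),70))
j=ray("top",crop([(367,297)],4,150,155),119)[0]
print("jar lid in side", proj("side",[[*j,119],[*j,4]]))
E
```

```text
top C [ 439.9   21.9 1312.7]
side C [-115.4 -761.   718. ]
yaw 0.2263 o [ 582. -203.] res [[0.4, 0.1], [0.6, 1.1], [-1.3, -1.1], [0.3, -0.1]] [np.float64(270.9), np.float64(197.6), np.float64(269.5), np.float64(199.9)]
 sidepostsLocal [[  21.4 -104.6]
 [ -24.5 -102.8]]
 toppostsLocal [[  22.2 -102. ]
 [ -21.6 -101.7]]
 tab top [[-0.2 32.1]] side [[-6.1 29.1]]
yaw 0.2303 o [ 578.5 -206.1] res [[3.4, 2.5], [2.7, -0.6], [-2.4, -2.1], [-3.7, 0.2]] [np.float64(267.1), np.float64(194.7), np.float64(267.4), np.float64(192.6)]
 sidepostsLocal [[  25.1 -102.5]
 [ -20.8 -100.5]]
 toppostsLocal [[ 25.9 -99.8]
 [-17.9 -99.5]]
 tab top [[ 4.1 34.3]] side [[-1.8 31.3]]
yaw 0.2283 o [ 580.3 -204.5] res [[1.9, 1.3], [1.7, 0.2], [-1.9, -1.6], [-1.7, 0.1]] [np.float64(269.0), np.float64(196.2), np.float64(268.4), np.float64(196.3)]
 sidepostsLocal [[  23.2 -103.6]
 [ -22.7 -101.6]]
 toppostsLocal [[  24.1 -100.9]
 [ -19.7 -100.6]]
 tab top [[ 2.  33.2]] side [[-4.  30.2]]
jar [[519.8 181.3]]
wide [[460.7 264.3]]
slim [[451.5 117.2]]
beaker [[537.5 325.8]]
rack corners [[611.2 310. ]
 [598.9 111.6]
 [673.3 310.3]
 [665.5 112.7]]
jar lid in side [[274.7 174.6]
 [277.  209.7]]
```

The views agree. The shaker sits at about (581,-203) with yaw 0.227, the tab is at local y ≈ 32 (carriage ≈ 75 mm), and the jar is at (520,181). I'm moving above the tab.

>>> {"method": "send_rows", "body": {
  "series": [
    [[25,27,0],[0,0,0],60],
    [[25,27,0],[0,0,0],60],
    [[25,27,0],[0,0,0],60],
    [[25,27,0],[0,0,0],60],
    [[25,27,0],[0,0,0],60],
    [[25,27,0],[0,0,0],60],
    [[25,27,0],[0,0,0],60],
    [[25,27,0],[0,0,0],60]
  ]
}}

```text
clock: 0.9
position: [297.2, 343.4, 201.0]
ee_rot: [0.992, -0.127, -0.0, 0.0]
contact_force: [0.3, 0.4, 0.7]
gripper_width: 59.8
grasp_force: 0.0
```

>>> {"method": "send_rows", "body": {
  "series": [
    [[25,27,0],[0,0,0],60],
    [[25,27,0],[0,0,0],60],
    [[25,27,0],[0,0,0],60],
    [[25,27,0],[0,0,0],60],
    [[25,27,0],[0,0,0],60],
    [[25,27,0],[0,0,0],60],
    [[25,27,0],[0,0,0],60],
    [[25,27,0],[0,0,0],60]
  ]
}}

```text
clock: 1.7
position: [436.0, 84.0, 201.2]
ee_rot: [0.992, -0.128, -0.0, -0.0]
contact_force: [1.0, 0.2, 0.4]
gripper_width: 59.7
grasp_force: 0.0
```

>>> {"method": "send_rows", "body": {
  "series": [
    [[25,27,0],[0,0,0],60],
    [[25,27,0],[0,0,0],60],
    [[25,27,0],[0,0,0],60],
    [[25,27,0],[0,0,0],60],
    [[0,0,0],[0,0,-0.12],60],
    [[0,0,0],[0,0,-0.12],60],
    [[0,0,0],[0,0,-0.12],60],
    [[0,0,0],[0,0,-0.12],60]
  ]
}}

```text
clock: 2.5
position: [504.8, -44.5, 200.8]
ee_rot: [0.993, 0.114, -0.001, -0.0]
contact_force: [0.4, -0.4, 0.5]
gripper_width: 60.3
grasp_force: 0.0
```

>>> {"method": "send_rows", "body": {
  "series": [
    [[9.5,35,0],[0,0,0],60],
    [[9.5,35,0],[0,0,0],60],
    [[9.5,35,0],[0,0,0],60],
    [[9.5,35,0],[0,0,0],60],
    [[0,0,20],[0,0,0],60],
    [[0,0,20],[0,0,0],60],
    [[0,0,10],[0,0,0],60],
    [[0,0,0],[0,0,0],60]
  ]
}}

```text
clock: 3.3
position: [572.1, -172.2, 149.4]
ee_rot: [0.994, 0.112, -0.002, -0.0]
contact_force: [-0.1, -0.3, -0.2]
gripper_width: 60.2
grasp_force: 0.0
```

```bash
cat >> h.py <<'E'
from bench import monitor
from scipy.spatial.transform import Rotation as Ro
def delta(target):
    s=monitor.read_state();return Ro.from_quat(s["ee_rot"]).as_matrix().T@(np.array(target,float)-s["position"])
O=np.array([581.5,-203.]);TH=0.227
def sh(x,y):
    c,s=np.cos(TH),np.sin(TH);return O+[c*x-s*y,s*x+c*y]
E
python3 - <<'E'
from h import *
from bench import get_image
t=get_image("top");s=get_image("side")
a=cv2.resize(t[155:270,330:470],None,fx=3,fy=3,interpolation=cv2.INTER_CUBIC)
b=cv2.resize(s[165:310,315:470],None,fx=3,fy=3,interpolation=cv2.INTER_CUBIC)
h=max(len(a),len(b));p=lambda i:cv2.copyMakeBorder(i,0,h-len(i),0,0,cv2.BORDER_CONSTANT)
cv2.imwrite("pics/d.png",cv2.resize(np.hstack([p(a),p(b)]),(800,int(800*h/(a.shape[1]+b.shape[1]))))[:,:,::-1])
print(monitor.read_state()["position"],sh(0,32),delta([*sh(0,32),105]).round(1))
E
```

```text
[ 573.78079671 -172.25529974  151.90082061] [ 574.29822391 -171.82092976] [ 0.6 -0.3 46.9]
```

View pics/d.png

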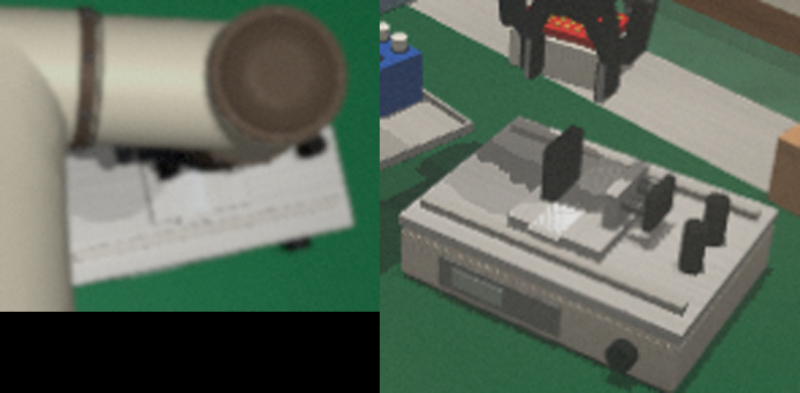

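Side view: fingertips at about (525,75) and (605,98) straddle the tab at (563,130), centred in its slide direction. Before descending I'll check that the tip pixels agree with the TCP reading.

```bash
python3 - <<'E'
from h import *
f=lambda x,y:((x/.904-420)/3+315, y/.904/3+165)
print(f(525,75),f(605,98),f(563,130))
P=[[*sh(0,32+d),z] for z in(150,160,170) for d in(37,-37)]+[[*sh(0,32),135]]
print(proj("side",P).round(1))
E
```

```text
(368.58407079646014, 192.65486725663717) (398.0825958702065, 201.13569321533924) (382.5958702064897, 212.93510324483776)
[[369.1 204.6]
 [397.  214.6]
 [369.4 200.9]
 [397.4 210.8]
 [369.6 197.2]
 [397.7 207.1]
 [382.5 214.9]]
```

>>> {"method": "send_rows", "body": {
  "series": [
    [[0,0,10],[0,0,0],60],
    [[0,0,10],[0,0,0],60],
    [[0,0,10],[0,0,0],60],
    [[0,0,10],[0,0,0],60],
    [[0,0,0],[0,0,0],60]
  ]
}}

```text
clock: 3.9
position: [572.0, -172.1, 109.1]
ee_rot: [0.994, 0.112, -0.002, -0.0]
contact_force: [-1.0, -0.7, -0.8]
gripper_width: 59.8
grasp_force: 0.0
```

```bash
python3 - <<'E'
from h import *
from bench import get_image
s=get_image("side")
cv2.imwrite("pics/e.png",cv2.resize(s[150:290,330:470],None,fx=4,fy=4,interpolation=cv2.INTER_CUBIC)[:,:,::-1])
st=monitor.read_state();print(st["position"],st["contact_force"],delta([*sh(0,32),105]).round(1))
print(proj("top",[[574,-172,z] for z in(300,400,500)]))
E
```

```text
[ 572.76006787 -172.29428079  110.16037258] [0.69720119 0.29799423 0.17874777] [ 1.6 -0.1  5.2]
[[404.99168209 200.45729996]
 [415.30028975 193.59726438]
 [428.02846128 185.11404859]]
```

View pics/e.png

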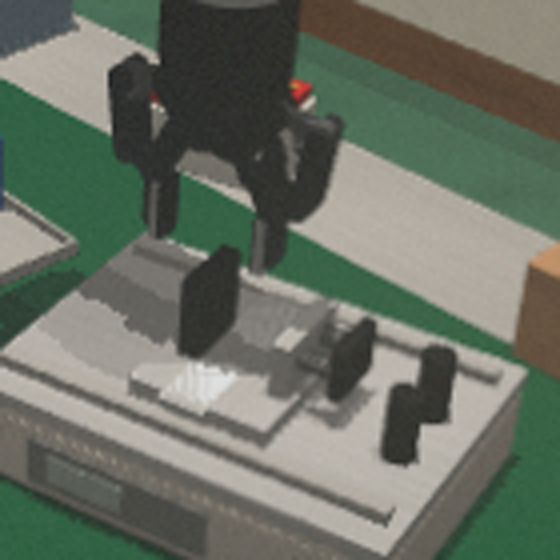

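Fingertips at crop (155,235) and (265,270) appear about 20 mm higher than the TCP reading implies. I'll check the same offset in the first side picture, where the gripper was at a known start pose.

```bash
python3 - <<'E'
from h import *
print(proj("side",[[158,604.3,201],[158,604.3,214],[158-.256*50,604.3-.967*50,214],[158+.256*50,604.3+.967*50,214]]).round(1), proj("top",[[158,604,201]]))
s=cv2.imread("pics/side0.png")[60:160,40:140];e=cv2.imread("pics/e.png")
a=cv2.resize(s,(560,560),interpolation=cv2.INTER_CUBIC)
cv2.imwrite("pics/f.png",a)
print(proj("side",[[*sh(0,32),z] for z in(110,135,183)]).round(1))
print(proj("side",[[*sh(0,32+d),z] for z in(110,118) for d in(30,37,-30,-37)]).round(1))
E
```

```text
[[ 89.2 137.6]
 [ 88.2 133.5]
 [ 88.6 139.7]
 [ 87.8 127.8]] [[ 45.27846069 381.17072158]]
[[381.8 223.8]
 [382.5 214.9]
 [383.8 197.2]]
[[370.9 219.7]
 [368.4 218.8]
 [393.  228.1]
 [395.7 229.1]
 [371.  216.9]
 [368.5 216. ]
 [393.3 225.2]
 [395.9 226.2]]
```

View pics/f.png

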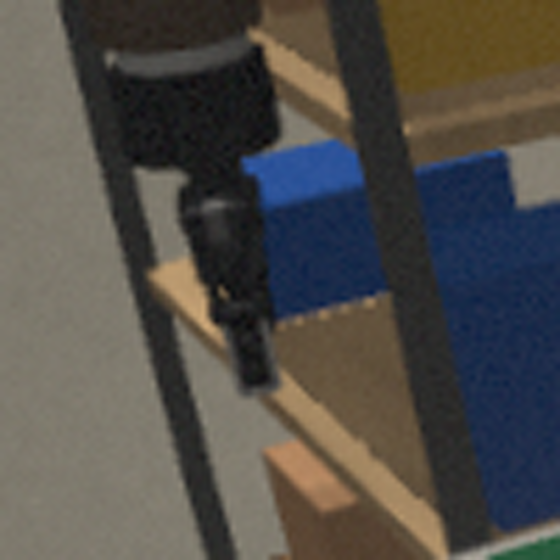

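>>> {"method": "send_rows", "body": {
  "series": [
    [[1,0,5],[0,0,0],40],
    [[0,0,0],[0,0,0],30],
    [[0,0,0],[0,0,0],22],
    [[0,0,0],[0,0,0],18],
    [[0,0,0],[0,0,0],13.5],
    [[0,0,0],[0,0,0],13.5],
    [[0,0,0],[0,0,0],13.5],
    [[0,0,0],[0,0,0],13.5]
  ]
}}

```text
clock: 4.75
position: [574.4, -172.1, 106.4]
ee_rot: [0.994, 0.112, 0.0, 0.0]
contact_force: [0.7, 0.2, 0.4]
gripper_width: 13.6
grasp_force: 0.0
```

>>> {"method": "send_rows", "body": {
  "series": [
    [[0,0,0],[0,0,0],12],
    [[0,0,0],[0,0,0],12],
    [[0,0,0],[0,0,0],10],
    [[0,0,0],[0,0,0],10],
    [[0,0,0],[0,0,0],10]
  ]
}}

```text
clock: 5.25
position: [574.3, -172.1, 106.3]
ee_rot: [0.994, 0.112, -0.0, -0.0]
contact_force: [0.3, 1.6, 0.2]
gripper_width: 9.9
grasp_force: 0.0
```

```bash
python3 - <<'E'
from h import *
from bench import get_image
s=get_image("side");st=monitor.read_state();print(st["gripper_width"],st["grasp_force"],st["position"],st["contact_force"])
cv2.imwrite("pics/g.png",cv2.resize(s[150:290,330:470],None,fx=4,fy=4,interpolation=cv2.INTER_CUBIC)[:,:,::-1])
E
```

```text
10.164031095088655 0.0 [ 574.36458008 -172.14679627  106.31213135] [-0.30357335 -0.83923922  0.07679958]
```

View pics/g.png

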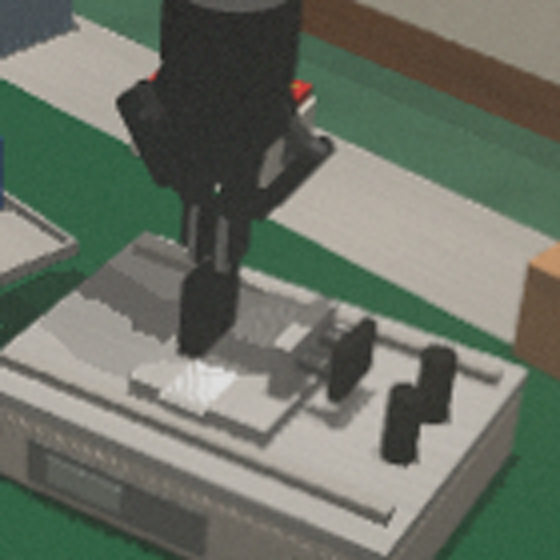

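The fingers closed to 10 mm without touching anything. Both pictures fit fingertips about 28 mm above the nominal TCP, i.e. just over the tab's top. I'll reopen, go lower in steps and close again.

>>> {"method": "send_rows", "body": {
  "series": [
    [[0,0,-5],[0,0,0],60],
    [[0,0,0],[0,0,0],60],
    [[0,0,0],[0,0,0],60],
    [[0,0,0],[0,0,0],60],
    [[0,0,5],[0,0,0],60],
    [[0,0,7],[0,0,0],60],
    [[0,0,7],[0,0,0],60],
    [[0,0,5],[0,0,0],60]
  ]
}}

```text
clock: 6.1
position: [573.8, -172.0, 86.0]
ee_rot: [0.994, 0.112, -0.001, -0.0]
contact_force: [-0.6, -0.1, 1.1]
gripper_width: 59.8
grasp_force: 0.0
```

>>> {"method": "send_rows", "body": {
  "series": [
    [[0,0,0],[0,0,0],40],
    [[0,0,0],[0,0,0],30],
    [[0,0,0],[0,0,0],22],
    [[0,0,0],[0,0,0],18],
    [[0,0,0],[0,0,0],13],
    [[0,0,0],[0,0,0],13],
    [[0,0,0],[0,0,0],12],
    [[0,0,0],[0,0,0],12]
  ]
}}

```text
clock: 6.9
position: [574.6, -172.3, 87.8]
ee_rot: [0.994, 0.112, 0.0, 0.0]
contact_force: [-0.4, -0.9, 2.9]
gripper_width: 13.1
grasp_force: 43.9
```

```bash
python3 - <<'E'
from h import *
from bench import get_image
s=get_image("side");t=get_image("top");st=monitor.read_state();print(st["gripper_width"],st["grasp_force"],st["position"],st["contact_force"])
b=cv2.resize(s[150:290,330:470],None,fx=4,fy=4,interpolation=cv2.INTER_CUBIC)[:,:,::-1]
cv2.imwrite("pics/i.png",b);cv2.imwrite("pics/it.png",t[:,:,::-1])
o=cv2.imread("pics/top0.png")[:,:,::-1]
E
```

```text
12.666553649528797 43.889479637145996 [ 574.62988325 -172.25171764   87.81261576] [-0.62372846  0.04151665  3.31864976]
```

The tab is gripped (opening 13 mm, 44 N), so fingertips really sit about 25–28 mm above the TCP reading and I'll allow for that. Drawing the carriage back, tool −y.

>>> {"method": "send_rows", "body": {
  "series": [
    [[0,-4,0],[0,0,0],13],
    [[0,-8,0],[0,0,0],13],
    [[0,-9,0],[0,0,0],13],
    [[0,-9,0],[0,0,0],13],
    [[0,-9,0],[0,0,0],13],
    [[0,-9,0],[0,0,0],13],
    [[0,-9,0],[0,0,0],13],
    [[0,-8,0],[0,0,0],13]
  ]
}}

```text
clock: 7.8
position: [560.4, -111.2, 87.7]
ee_rot: [0.994, 0.112, 0.0, 0.002]
contact_force: [1.8, -10.4, 0.2]
gripper_width: 13.3
grasp_force: 35.1
```

>>> {"method": "send_rows", "body": {
  "series": [
    [[0,0,0],[0,0,0],13.5],
    [[0,0,0],[0,0,0],13.5],
    [[0,0,0],[0,0,0],13.5]
  ]
}}

```text
clock: 8.1
position: [560.1, -110.1, 87.7]
ee_rot: [0.994, 0.112, 0.0, 0.001]
contact_force: [0.1, -6.2, 2.3]
gripper_width: 13.5
grasp_force: 17.9
```

Fingers behave softly (18 N at 0.5 mm below contact width). The carriage is now at about 11 mm. Releasing and rising, then moving to the jar.

>>> {"method": "send_rows", "body": {
  "series": [
    [[0,0,0],[0,0,0],50],
    [[0,0,0],[0,0,0],50],
    [[0,0,0],[0,0,0],50],
    [[0,0,0],[0,0,0],50],
    [[0,0,-20],[0,0,0],50],
    [[0,0,-30],[0,0,0],50],
    [[0,0,-30],[0,0,0],60],
    [[0,0,-30],[0,0,0],70]
  ]
}}

```text
clock: 8.9
position: [559.7, -108.5, 198.3]
ee_rot: [0.994, 0.112, -0.0, -0.0]
contact_force: [1.0, -0.4, 0.7]
gripper_width: 69.9
grasp_force: 0.0
```

>>> {"method": "send_rows", "body": {
  "series": [
    [[0,0,0],[0,0,0.12],80],
    [[0,0,0],[0,0,0.12],85],
    [[0,0,0],[0,0,0.12],85],
    [[0,0,0],[0,0,0.12],85],
    [[0,0,0],[0,0,0.12],85],
    [[0,0,0],[0,0,0],85]
  ]
}}

```text
clock: 9.5
position: [559.8, -108.5, 197.2]
ee_rot: [0.982, -0.187, -0.0, -0.0]
contact_force: [-0.4, -0.4, -0.2]
gripper_width: 85.2
grasp_force: 0.0
```

```bash
python3 - <<'E'
from h import *
st=monitor.read_state();print(st["position"],st["ee_rot"],st["joints"],delta([520,181,195]))
E
```

```text
[ 559.79999615 -108.5384381   197.19534566] [ 9.82426118e-01 -1.86651818e-01 -1.29188757e-04 -7.50023163e-05] [ 9.24035912e-02  2.94986863e-01 -1.35883946e-01 -2.37264116e-04
 -1.14013236e+00  1.10298588e+00] [-143.21245964 -254.76743475    2.26096622]
```

>>> {"method": "send_rows", "body": {
  "series": [
    [[-18,-32,0],[0,0,0],85],
    [[-18,-32,0],[0,0,0],85],
    [[-18,-32,0],[0,0,0],85],
    [[-18,-32,0],[0,0,0],85],
    [[-18,-32,0],[0,0,0],85],
    [[-18,-32,0],[0,0,0],85],
    [[-18,-32,0],[0,0,0],85],
    [[-17,-31,0],[0,0,0],85]
  ]
}}

```text
clock: 10.3
position: [519.9, 182.6, 197.4]
ee_rot: [0.983, -0.185, 0.0, -0.0]
contact_force: [0.4, -1.2, -0.4]
gripper_width: 84.9
grasp_force: 0.0
```

```bash
python3 - <<'E'
from h import *
from bench import get_image
im=get_image("side");st=monitor.read_state();print(st["position"],delta([520,181,60]).round(1))
cv2.imwrite("pics/j.png",cv2.resize(im[60:240,190:370],None,fx=3.3,fy=3.3,interpolation=cv2.INTER_CUBIC)[:,:,::-1])
y=Ro.from_quat(st["ee_rot"]).as_matrix()[:,1];p=st["position"]
print(proj("side",[p,p+50*y+[0,0,40],p-50*y+[0,0,40]]), proj("side",[[520,181,119]]))
E
```

```text
[520.19390596 186.64342128 197.30213893] [  1.8   5.6 137.3]
[[272.10246437 148.2451701 ]
 [276.00411317 141.75121066]
 [266.81091234 127.80391597]] [[274.85484215 174.63037324]]
```

View pics/j.png

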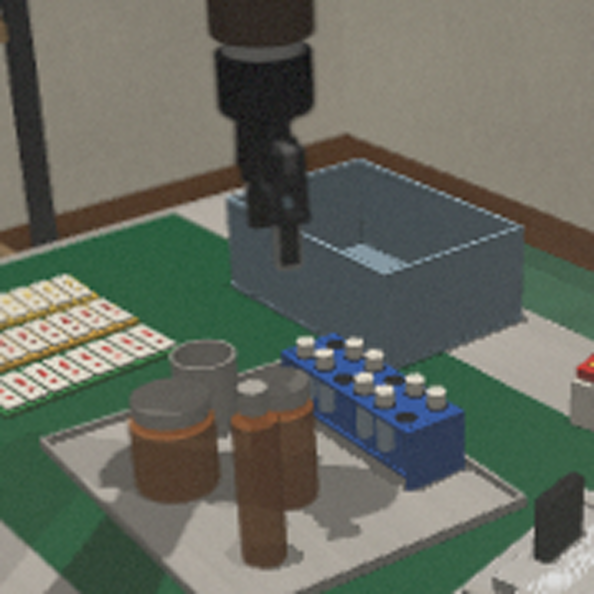

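Side view: the near fingertip at (290,263) is clear above the jar and its lid at (290,385), which is partly behind the slim bottle. The height offset is again about 29 mm. Settling, then lowering over the jar.

>>> {"method": "send_rows", "body": {
  "series": [
    [[0,0,0],[0,0,0],85],
    [[0,0,0],[0,0,0],85],
    [[0,0,0],[0,0,0],85]
  ]
}}

```text
clock: 10.65
position: [520.5, 180.1, 197.3]
ee_rot: [0.982, -0.187, -0.0, 0.0]
contact_force: [-0.1, -0.3, -0.9]
gripper_width: 85.0
grasp_force: 0.0
```

```bash
python3 - <<'E'
from h import *
st=monitor.read_state();print(st["position"],st["contact_force"],delta([520,181,27]).round(1))
E
```

```text
[520.45537417 180.11620647 197.27876019] [-0.08073259 -0.32320072 -0.87993444] [ -0.7  -0.7 170.3]
```

>>> {"method": "send_rows", "body": {
  "series": [
    [[0,0,30],[0,0,0],85],
    [[0,0,30],[0,0,0],85],
    [[0,0,20],[0,0,0],85],
    [[0,0,20],[0,0,0],85],
    [[0,0,15],[0,0,0],85],
    [[0,0,15],[0,0,0],85],
    [[0,0,10],[0,0,0],85],
    [[0,0,0],[0,0,0],85]
  ]
}}

```text
clock: 11.45
position: [519.8, 179.6, 56.0]
ee_rot: [0.982, -0.187, -0.001, 0.001]
contact_force: [-0.5, -0.3, 0.5]
gripper_width: 84.9
grasp_force: 0.0
```

>>> {"method": "send_rows", "body": {
  "series": [
    [[0,0,10],[0,0,0],85],
    [[0,0,8],[0,0,0],85],
    [[0,0,7],[0,0,0],80],
    [[0,0,5],[0,0,0],75],
    [[0,0,0],[0,0,0],70],
    [[0,0,0],[0,0,0],66],
    [[0,0,0],[0,0,0],63],
    [[0,0,0],[0,0,0],61]
  ]
}}

```text
clock: 12.25
position: [520.9, 181.3, 27.8]
ee_rot: [0.982, -0.187, 0.0, -0.0]
contact_force: [0.3, -0.2, 0.1]
gripper_width: 61.1
grasp_force: 0.0
```

No contact so far. I'm closing slowly onto the glass.

>>> {"method": "send_rows", "body": {
  "series": [
    [[0,0,0],[0,0,0],60],
    [[0,0,0],[0,0,0],59],
    [[0,0,0],[0,0,0],58],
    [[0,0,0],[0,0,0],57.2],
    [[0,0,0],[0,0,0],56.6],
    [[0,0,0],[0,0,0],56.2],
    [[0,0,0],[0,0,0],55.9],
    [[0,0,0],[0,0,0],55.7]
  ]
}}

```text
clock: 13.05
position: [521.1, 181.4, 27.7]
ee_rot: [0.982, -0.187, 0.001, -0.001]
contact_force: [0.9, 2.9, 3.0]
gripper_width: 56.2
grasp_force: 6.0
```

>>> {"method": "send_rows", "body": {
  "series": [
    [[0,0,0],[0,0,0],55.5],
    [[0,0,0],[0,0,0],55.5],
    [[0,0,0],[0,0,0],55.5]
  ]
}}

```text
clock: 13.35
position: [521.1, 181.4, 27.8]
ee_rot: [0.982, -0.187, 0.001, -0.001]
contact_force: [1.0, 3.6, 6.0]
gripper_width: 55.7
grasp_force: 10.8
```

>>> {"method": "send_rows", "body": {
  "series": [
    [[0,0,0],[0,0,0],55.2],
    [[0,0,0],[0,0,0],55.0],
    [[0,0,-2],[0,0,0],55.0],
    [[0,0,-5],[0,0,0],55.0],
    [[0,0,-10],[0,0,0],55.0],
    [[0,0,-15],[0,0,0],55.0],
    [[0,0,-20],[0,0,0],55.0],
    [[0,0,0],[0,0,0],55.0]
  ]
}}

```text
clock: 14.15
position: [521.8, 181.5, 81.9]
ee_rot: [0.982, -0.187, 0.002, -0.001]
contact_force: [-0.0, 0.3, -1.5]
gripper_width: 55.6
grasp_force: 24.2
```

>>> {"method": "send_rows", "body": {
  "series": [
    [[0,0,0],[0,0,0],55.0],
    [[0,0,0],[0,0,0],55.0]
  ]
}}

```text
clock: 14.35
position: [519.4, 180.3, 78.2]
ee_rot: [0.982, -0.187, -0.001, 0.001]
contact_force: [-0.1, 0.2, -2.3]
gripper_width: 55.3
grasp_force: 24.2
```

The jar is in hand at 24 N with about 2.3 N of weight. Raising and turning so the fingers will close along the shaker's x.

>>> {"method": "send_rows", "body": {
  "series": [
    [[0,0,-15],[0,0,0.05],55.0],
    [[0,0,-25],[0,0,0.1],55.0],
    [[0,0,-25],[0,0,0.13],55.0],
    [[0,0,-25],[0,0,0.14],55.0],
    [[0,0,-15],[0,0,0.14],55.0],
    [[0,0,-5],[0,0,0.14],55.0],
    [[0,0,0],[0,0,0.14],55.0],
    [[0,0,0],[0,0,0.128],55.0]
  ]
}}

```text
clock: 15.15
position: [519.7, 180.6, 188.1]
ee_rot: [0.781, -0.625, -0.001, 0.001]
contact_force: [-0.3, 0.0, -1.5]
gripper_width: 55.2
grasp_force: 24.2
```

>>> {"method": "send_rows", "body": {
  "series": [
    [[0,0,0],[0,0,0],55.0],
    [[0,0,0],[0,0,0],55.0]
  ]
}}

```text
clock: 15.35
position: [520.0, 180.6, 188.3]
ee_rot: [0.783, -0.621, -0.0, 0.001]
contact_force: [0.1, -0.0, -2.7]
gripper_width: 55.5
grasp_force: 24.1
```

```bash
python3 - <<'E'
from h import *
st=monitor.read_state();print(st["position"],st["ee_rot"],st["joints"],delta([*sh(0,-66),190]).round(1),2*np.arctan2(st["ee_rot"][1],st["ee_rot"][0]))
E
```

```text
[519.98479936 180.63040914 188.28982353] [ 7.83422434e-01 -6.21488628e-01 -3.98571490e-04  1.00806018e-03] [ 6.28734497e-01  2.69593656e-01 -1.95208123e-01 -2.54157579e-04
 -1.10815059e+00 -3.99108287e-01] [453.6  27.5  -1.4] -1.3412837969811422
```

>>> {"method": "send_rows", "body": {
  "series": [
    [[10,0.6,0],[0,0,0],55.0],
    [[20,1.2,0],[0,0,0],55.0],
    [[30,1.8,0],[0,0,0],55.0],
    [[35,2.1,0],[0,0,0],55.0],
    [[35,2.1,0],[0,0,0],55.0],
    [[35,2.1,0],[0,0,0],55.0],
    [[35,2.1,0],[0,0,0],55.0],
    [[35,2.1,0],[0,0,0],55.0]
  ]
}}

```text
clock: 16.15
position: [559.4, -53.3, 189.2]
ee_rot: [0.783, -0.622, -0.0, 0.0]
contact_force: [1.2, -0.0, -2.2]
gripper_width: 55.6
grasp_force: 24.1
```

>>> {"method": "send_rows", "body": {
  "series": [
    [[35,2.1,0],[0,0,0],55.0],
    [[35,2.1,0],[0,0,0],55.0],
    [[35,2.1,0],[0,0,0],55.0],
    [[35,2.1,0],[0,0,0],55.0],
    [[30,1.8,0],[0,0,0],55.0],
    [[25,1.6,0],[0,0,0],55.0],
    [[15,1,0],[0,0,0],55.0],
    [[9,0.7,0],[0,0,0],55.0]
  ]
}}

```text
clock: 16.95
position: [595.3, -269.0, 188.7]
ee_rot: [0.782, -0.623, -0.0, 0.0]
contact_force: [0.4, 0.0, -1.2]
gripper_width: 55.8
grasp_force: 24.1
```

>>> {"method": "send_rows", "body": {
  "series": [
    [[0,0,0],[0,0,0],55.0],
    [[0,0,0],[0,0,0],55.0],
    [[0,0,0],[0,0,0],55.0]
  ]
}}

```text
clock: 17.25
position: [595.8, -266.6, 189.5]
ee_rot: [0.783, -0.622, -0.0, -0.0]
contact_force: [0.0, 0.8, -2.3]
gripper_width: 55.6
grasp_force: 24.1
```

```bash
python3 - <<'E'
from h import *
from bench import get_image
t=get_image("side");cv2.imwrite("pics/k.png",t[:,:,::-1])
st=monitor.read_state();print(st["position"],st["ee_rot"],delta([*sh(0,-66),94]).round(1),2*np.arctan2(st["ee_rot"][1],st["ee_rot"][0]))
# amber glass in side view: bottom/sides
hsv=cv2.cvtColor(t,cv2.COLOR_RGB2HSV);roi=np.zeros(hsv.shape[:2],bool);roi[100:300,330:470]=1
m=((hsv[...,0]<15)&(hsv[...,1]>90)&(hsv[...,2]>40)&roi).astype(np.uint8)
n,l,s,c=cv2.connectedComponentsWithStats(m);print(s[1:][s[1:,4]>30],c[1:][s[1:,4]>30])
p=sh(0,-66);print(proj("side",[[*p,166],[*p,257],[*sh(28,-66),210],[*sh(-28,-66),210]]).round(1))
E
```

```text
[ 595.85667115 -266.55032999  189.59361895] [ 7.83117475e-01 -6.21873784e-01  6.44965298e-05 -1.12560126e-04] [ 0.9 -0.3 95.6] -1.3422663353063027
[[330 115  88  45 825]
 [365 162  43  22 474]
 [441 162  29  23 292]
 [410 181  29  40 507]
 [462 211   8   9  43]] [[377.88121212 139.29454545]
 [385.87130802 172.39873418]
 [456.36643836 172.96575342]
 [426.11637081 203.10848126]
 [466.41860465 215.55813953]]
[[422.2 217.2]
 [426.8 180.8]
 [429.9 194.7]
 [418.6 205.7]]
```

The jar's axis in the side view (column ≈ 426) matches the prediction within about 1.5 px. Lowering towards the platform.

>>> {"method": "send_rows", "body": {
  "series": [
    [[0,0,10],[0,0,0],55.0],
    [[0,0,20],[0,0,0],55.0],
    [[0,0,20],[0,0,0],55.0],
    [[0,0,15],[0,0,0],55.0],
    [[0,0,10],[0,0,0],55.0],
    [[0,0,5],[0,0,0],55.0],
    [[0,0,3],[0,0,0],55.0],
    [[0,0,0],[0,0,0],55.0]
  ]
}}

```text
clock: 18.1
position: [595.9, -267.6, 106.4]
ee_rot: [0.783, -0.622, 0.0, -0.0]
contact_force: [-0.2, -0.6, -1.8]
gripper_width: 55.6
grasp_force: 24.1
```

>>> {"method": "send_rows", "body": {
  "series": [
    [[0,0,2],[0,0,0],55.0],
    [[0,0,1],[0,0,0],55.0],
    [[0,0,1],[0,0,0],55.0],
    [[0,0,1],[0,0,0],55.0],
    [[0,0,0],[0,0,0],55.0],
    [[0,0,0],[0,0,0],55.0]
  ]
}}

```text
clock: 18.7
position: [595.8, -267.7, 101.4]
ee_rot: [0.783, -0.622, 0.0, 0.0]
contact_force: [-0.0, -0.1, -2.1]
gripper_width: 55.4
grasp_force: 24.1
```

```bash
python3 - <<'E'
from h import *
from bench import get_image
t=get_image("side");cv2.imwrite("pics/l.png",t[:,:,::-1])
st=monitor.read_state();print(st["position"],st["contact_force"],delta([*sh(0,-66),94]).round(1))
hsv=cv2.cvtColor(t,cv2.COLOR_RGB2HSV);roi=np.zeros(hsv.shape[:2],bool);roi[190:270,400:450]=1
m=((hsv[...,0]<15)&(hsv[...,1]>90)&(hsv[...,2]>40)&roi)
for r in range(200,262,4): print(r,np.flatnonzero(m[r])[[0,-1]] if m[r].any() else '-',end='; ')
for y in(-66,-74):
  v=np.array([.754,-.657])*28  # image-right direction
  p=sh(0,y);print([proj("side",[[*p-v,z],[*p+v,z],[*p,z]]).round(1).tolist() for z in(74,100,140)])
E
```

```text
[ 595.80837752 -267.63950529  101.37121999] [ 0.15702437 -0.19117398 -2.38137796] [-0.2 -0.6  7.4]
200 -; 204 -; 208 -; 212 -; 216 -; 220 [423 433]; 224 [409 430]; 228 -; 232 [409 431]; 236 [408 431]; 240 [407 430]; 244 [407 429]; 248 [407 425]; 252 [409 425]; 256 [419 419]; 260 -; [[[405.7, 250.8], [429.9, 250.7], [417.8, 250.8]], [[406.8, 241.7], [431.3, 241.5], [419.0, 241.6]], [[408.4, 227.1], [433.4, 227.0], [420.9, 227.0]]]
[[[408.9, 252.1], [433.1, 251.9], [421.0, 252.0]], [[409.9, 242.9], [434.5, 242.7], [422.2, 242.8]], [[411.7, 228.3], [436.7, 228.2], [424.2, 228.2]]]
```

The jar's silhouette (407–430 at row 240) matches the planned place 8 mm off the posts. Setting it down gently.

>>> {"method": "send_rows", "body": {
  "series": [
    [[0,0,2],[0,0,0],55.0],
    [[0,0,1],[0,0,0],55.0],
    [[0,0,1],[0,0,0],55.0],
    [[0,0,1],[0,0,0],55.0],
    [[0,0,0],[0,0,0],55.0],
    [[0,0,0],[0,0,0],55.0]
  ]
}}

```text
clock: 19.35
position: [595.8, -267.6, 96.3]
ee_rot: [0.783, -0.622, 0.0, 0.0]
contact_force: [0.4, -0.5, -1.1]
gripper_width: 55.4
grasp_force: 24.1
```

>>> {"method": "send_rows", "body": {
  "series": [
    [[0,0,0.5],[0,0,0],55.0],
    [[0,0,0.5],[0,0,0],55.0],
    [[0,0,0],[0,0,0],55.0],
    [[0,0,0],[0,0,0],55.0]
  ]
}}

```text
clock: 19.75
position: [595.8, -267.6, 95.3]
ee_rot: [0.783, -0.622, 0.0, 0.0]
contact_force: [-0.6, -0.1, -2.2]
gripper_width: 55.3
grasp_force: 24.1
```

>>> {"method": "send_rows", "body": {
  "series": [
    [[0,0,0.5],[0,0,0],55.0],
    [[0,0,0.5],[0,0,0],55.0],
    [[0,0,0],[0,0,0],55.0],
    [[0,0,0],[0,0,0],55.0]
  ]
}}

```text
clock: 20.15
position: [595.7, -267.6, 94.3]
ee_rot: [0.783, -0.622, -0.0, 0.0]
contact_force: [-0.8, -0.3, -2.5]
gripper_width: 55.5
grasp_force: 24.1
```

>>> {"method": "send_rows", "body": {
  "series": [
    [[0,0,0.4],[0,0,0],55.0],
    [[0,0,0],[0,0,0],55.0],
    [[0,0,0],[0,0,0],55.0]
  ]
}}

```text
clock: 20.45
position: [595.8, -267.6, 93.9]
ee_rot: [0.783, -0.622, 0.0, -0.0]
contact_force: [0.6, 0.3, -2.0]
gripper_width: 55.8
grasp_force: 24.2
```

>>> {"method": "send_rows", "body": {
  "series": [
    [[0,0,0.5],[0,0,0],55.0],
    [[0,0,0],[0,0,0],55.0],
    [[0,0,0],[0,0,0],55.0]
  ]
}}

```text
clock: 20.75
position: [595.8, -267.7, 93.9]
ee_rot: [0.783, -0.622, 0.0, 0.0]
contact_force: [-1.2, 0.4, 2.3]
gripper_width: 55.4
grasp_force: 24.4
```

>>> {"method": "send_rows", "body": {
  "series": [
    [[0,0,0.4],[0,0,0],55.0],
    [[0,0,0],[0,0,0],55.0],
    [[0,0,0],[0,0,0],55.0]
  ]
}}

```text
clock: 21.05
position: [595.8, -267.7, 93.9]
ee_rot: [0.783, -0.622, 0.0, 0.0]
contact_force: [-2.3, 2.1, 5.8]
gripper_width: 55.3
grasp_force: 24.8
```

The jar is standing on the platform with about 8 N of load. Releasing gently and rising.

>>> {"method": "send_rows", "body": {
  "series": [
    [[0,0,-0.5],[0,0,0],55.6],
    [[0,0,0],[0,0,0],56.2],
    [[0,0,0],[0,0,0],57],
    [[0,0,0],[0,0,0],59],
    [[0,0,0],[0,0,0],64],
    [[0,0,0],[0,0,0],72],
    [[0,0,0],[0,0,0],78],
    [[0,0,0],[0,0,0],78]
  ]
}}

```text
clock: 21.85
position: [595.8, -267.6, 93.5]
ee_rot: [0.783, -0.622, 0.0, -0.0]
contact_force: [0.1, -0.0, -0.8]
gripper_width: 78.1
grasp_force: 0.0
```

>>> {"method": "send_rows", "body": {
  "series": [
    [[0,0,-5],[0,0,0],78],
    [[0,0,-10],[0,0,0],78],
    [[0,0,-20],[0,0,0],78],
    [[0,0,-25],[0,0,0],78],
    [[0,0,-25],[0,0,0],78],
    [[0,0,-25],[0,0,0],78],
    [[0,0,0],[0,0,0],78],
    [[0,0,0],[0,0,0],78]
  ]
}}

```text
clock: 22.65
position: [596.0, -267.6, 204.7]
ee_rot: [0.783, -0.623, 0.001, -0.001]
contact_force: [-0.6, 0.7, -0.5]
gripper_width: 78.5
grasp_force: 0.0
```

```bash
python3 - <<'E'
from h import *
from bench import get_image
t=get_image("side");cv2.imwrite("pics/m.png",t[:,:,::-1])
st=monitor.read_state();print(st["position"],st["contact_force"],delta([*sh(0,95.5),200]).round(1))
hsv=cv2.cvtColor(t,cv2.COLOR_RGB2HSV);roi=np.zeros(hsv.shape[:2],bool);roi[190:270,400:450]=1
m=((hsv[...,0]<15)&(hsv[...,1]>90)&(hsv[...,2]>40)&roi)
for r in range(208,262,4): print(r,np.flatnonzero(m[r])[[0,-1]] if m[r].any() else '-',end='; ')
p=sh(0,-66);v=np.array([.754,-.657])*28;print([proj("side",[[*p-v,z],[*p+v,z]]).round(1).tolist() for z in(70,100,150)])
E
```

```text
[ 595.366865   -267.37727595  203.40474576] [-0.32844512  0.35128964 -0.56118476] [-161.3   -0.9    3.5]
208 -; 212 -; 216 -; 220 [410 433]; 224 [410 432]; 228 [410 423]; 232 [408 431]; 236 [409 430]; 240 [407 430]; 244 [407 430]; 248 [407 426]; 252 [407 425]; 256 [411 424]; 260 -; [[[405.6, 252.2], [429.7, 252.0]], [[406.8, 241.7], [431.3, 241.5]], [[408.8, 223.3], [433.9, 223.2]]]
```

The jar stands upright where planned. Moving back over the tab and turning the fingers along the slide.

>>> {"method": "send_rows", "body": {
  "series": [
    [[-25,0,0],[0,0,0],70],
    [[-40,0,0],[0,0,0],60],
    [[-40,0,0],[0,0,0],60],
    [[-35,0,0],[0,0,0],60],
    [[-21,-1,0],[0,0,0],60],
    [[0,0,0],[0,0,-0.14],60],
    [[0,0,0],[0,0,-0.14],60],
    [[0,0,0],[0,0,-0.14],60]
  ]
}}

```text
clock: 23.5
position: [559.7, -110.1, 202.3]
ee_rot: [0.897, -0.443, -0.001, 0.001]
contact_force: [-0.9, -0.0, -0.1]
gripper_width: 60.1
grasp_force: 0.0
```

>>> {"method": "send_rows", "body": {
  "series": [
    [[0,0,0],[0,0,-0.14],60],
    [[0,0,0],[0,0,-0.14],60],
    [[0,0,0],[0,0,-0.14],60],
    [[0,0,0],[0,0,-0.14],60],
    [[0,0,0],[0,0,-0.14],60],
    [[0,0,0],[0,0,-0.14],60],
    [[0,0,0],[0,0,-0.14],60],
    [[0,0,0],[0,0,-0.14],60]
  ]
}}

```text
clock: 24.3
position: [559.7, -110.5, 202.1]
ee_rot: [0.995, 0.101, -0.001, -0.0]
contact_force: [-0.3, 0.1, 0.6]
gripper_width: 60.2
grasp_force: 0.0
```

>>> {"method": "send_rows", "body": {
  "series": [
    [[0,0,0],[0,0,-0.03],60],
    [[0,0,0],[0,0,0],60],
    [[0,0,0],[0,0,0],60]
  ]
}}

```text
clock: 24.6
position: [560.0, -110.5, 202.6]
ee_rot: [0.994, 0.112, -0.001, -0.0]
contact_force: [0.9, -0.0, -0.4]
gripper_width: 60.0
grasp_force: 0.0
```

```bash
python3 - <<'E'
from h import *
st=monitor.read_state();print(st["position"],delta([560.1,-110.1,88]).round(1),2*np.arctan2(st["ee_rot"][1],st["ee_rot"][0]))
E
```

```text
[ 560.00332263 -110.51322767  202.63929371] [  0.4  -0.3 114.6] 0.2253772119586541
```

>>> {"method": "send_rows", "body": {
  "series": [
    [[0,0,20],[0,0,0],60],
    [[0,0,25],[0,0,0],60],
    [[0,0,20],[0,0,0],60],
    [[0,0,15],[0,0,0],60],
    [[0,0,15],[0,0,0],60],
    [[0,0,10],[0,0,0],60],
    [[0,0,10],[0,0,0],60],
    [[0,0,0],[0,0,0],60]
  ]
}}

```text
clock: 25.4
position: [559.5, -110.5, 87.1]
ee_rot: [0.994, 0.113, -0.001, -0.0]
contact_force: [0.3, 1.1, -0.2]
gripper_width: 60.2
grasp_force: 0.0
```

>>> {"method": "send_rows", "body": {
  "series": [
    [[0,0,0],[0,0,0],40],
    [[0,0,0],[0,0,0],30],
    [[0,0,0],[0,0,0],22],
    [[0,0,0],[0,0,0],16],
    [[0,0,0],[0,0,0],13],
    [[0,0,0],[0,0,0],13],
    [[0,0,0],[0,0,0],13],
    [[0,0,0],[0,0,0],13]
  ]
}}

```text
clock: 26.2
position: [560.7, -110.2, 89.1]
ee_rot: [0.994, 0.113, 0.0, -0.0]
contact_force: [-2.3, 4.1, 5.6]
gripper_width: 13.3
grasp_force: 21.9
```

Tab gripped again at about 22 N, carriage ≈ 12–14 mm. Sliding it in, slowly at the end while watching the force.

>>> {"method": "send_rows", "body": {
  "series": [
    [[0,2,0],[0,0,0],12.5],
    [[0,5,0],[0,0,0],12.5],
    [[0,6,0],[0,0,0],12.5],
    [[0,6,0],[0,0,0],12.5],
    [[0,6,0],[0,0,0],12.5],
    [[0,5,0],[0,0,0],12.5]
  ]
}}

```text
clock: 26.8
position: [567.1, -137.9, 89.1]
ee_rot: [0.994, 0.113, 0.0, -0.001]
contact_force: [-3.5, 11.4, 7.7]
gripper_width: 13.3
grasp_force: 32.5
```

>>> {"method": "send_rows", "body": {
  "series": [
    [[0,1,0],[0,0,0],12.5],
    [[0,1,0],[0,0,0],12.5],
    [[0,1,0],[0,0,0],12.5],
    [[0,1,0],[0,0,0],12.5],
    [[0,1,0],[0,0,0],12.5],
    [[0,1,0],[0,0,0],12.5]
  ]
}}

```text
clock: 27.4
position: [568.4, -143.5, 89.1]
ee_rot: [0.994, 0.113, 0.0, -0.001]
contact_force: [-3.6, 11.9, 8.6]
gripper_width: 13.3
grasp_force: 32.6
```

>>> {"method": "send_rows", "body": {
  "series": [
    [[0,1,0],[0,0,0],12.5],
    [[0,1,0],[0,0,0],12.5],
    [[0,1,0],[0,0,0],12.5],
    [[0,1,0],[0,0,0],12.5],
    [[0,1,0],[0,0,0],12.5],
    [[0,1,0],[0,0,0],12.5]
  ]
}}

```text
clock: 28.0
position: [569.7, -149.0, 89.1]
ee_rot: [0.994, 0.113, 0.0, -0.001]
contact_force: [-2.6, 12.0, 7.8]
gripper_width: 12.8
grasp_force: 32.6
```

```bash
cat > chk.py <<'E'
from h import *
from bench import get_image
t=get_image("side");cv2.imwrite("pics/n.png",t[:,:,::-1])
st=monitor.read_state();p=st["position"][:2]-O;ax=np.array([-np.sin(TH),np.cos(TH)]);print("tab y",p@ax,"c_abs",107-p@ax,"F along slide",st["contact_force"][:2]@ax,st["contact_force"])
hsv=cv2.cvtColor(t,cv2.COLOR_RGB2HSV);roi=np.zeros(hsv.shape[:2],bool);roi[190:270,390:450]=1
m=((hsv[...,0]<15)&(hsv[...,1]>90)&(hsv[...,2]>40)&roi)
print([(r,np.flatnonzero(m[r])[[0,-1]].tolist()) for r in range(220,258,4) if m[r].any()])
v=np.array([.754,-.657])*28
for y in(-66,-70,-74):
  q=sh(0,y);print(y,[proj("side",[[*q-v,z],[*q+v,z]]).round(1)[:,0].tolist()+[proj("side",[[*q,z]])[0,1].round()] for z in(74,100,140)])
E
python3 chk.py
```

```text
tab y 55.102763774004764 c_abs 51.897236225995236 F along slide 12.29001067703973 [-2.99866874 11.92096486  8.3784749 ]
[(220, [412, 414]), (224, [413, 434]), (228, [413, 424]), (232, [412, 433]), (236, [409, 433]), (240, [409, 432]), (244, [409, 431]), (248, [408, 425]), (252, [409, 425]), (256, [413, 425])]
-66 [[405.7, 429.9, np.float64(251.0)], [406.8, 431.3, np.float64(242.0)], [408.4, 433.4, np.float64(227.0)]]
-70 [[407.3, 431.5, np.float64(251.0)], [408.4, 432.9, np.float64(242.0)], [410.0, 435.0, np.float64(228.0)]]
-74 [[408.9, 433.1, np.float64(252.0)], [409.9, 434.5, np.float64(243.0)], [411.7, 436.7, np.float64(228.0)]]
```

The cushion has met the jar and pushed it about 5 mm towards the posts. Continuing slowly.

>>> {"method": "send_rows", "body": {
  "series": [
    [[0,1,0],[0,0,0],12.5],
    [[0,1,0],[0,0,0],12.5],
    [[0,1,0],[0,0,0],12.5],
    [[0,1,0],[0,0,0],12.5]
  ]
}}

```text
clock: 28.45
position: [570.6, -152.9, 89.1]
ee_rot: [0.994, 0.113, 0.0, -0.001]
contact_force: [-3.7, 11.5, 7.9]
gripper_width: 13.2
grasp_force: 32.6
```

```bash
python3 chk.py | head -2
```

```text
tab y 51.101748528525754 c_abs 55.898251471474246 F along slide 10.924349899453151 [-2.99241421 10.52079158  8.35473631]
[(220, [413, 415]), (224, [415, 437]), (228, [413, 430]), (232, [412, 433]), (236, [413, 434]), (240, [413, 434]), (244, [410, 433]), (248, [411, 426]), (252, [412, 425]), (256, [412, 423])]
```

>>> {"method": "send_rows", "body": {
  "series": [
    [[0,1,0],[0,0,0],12.5],
    [[0,1,0],[0,0,0],12.5],
    [[0,1,0],[0,0,0],12.5]
  ]
}}

```text
clock: 28.8
position: [571.2, -155.6, 89.1]
ee_rot: [0.994, 0.113, 0.0, -0.002]
contact_force: [-3.5, 13.2, 8.5]
gripper_width: 13.4
grasp_force: 32.7
```

```bash
python3 chk.py | head -2
```

```text
tab y 48.400316979763275 c_abs 58.599683020236725 F along slide 12.567726926499587 [-3.15711638 12.16939484  9.42346065]
[(220, [414, 415]), (224, [413, 437]), (228, [414, 427]), (232, [415, 432]), (236, [415, 435]), (240, [413, 434]), (244, [411, 433]), (248, [412, 426]), (252, [410, 425]), (256, [412, 425])]
```

The jar has stopped against the posts (its silhouette no longer moves). Three more millimetres should press the cushion about 8 mm.

>>> {"method": "send_rows", "body": {
  "series": [
    [[0,1,0],[0,0,0],12.5],
    [[0,1,0],[0,0,0],12.5],
    [[0,1,0],[0,0,0],12.5],
    [[0,0,0],[0,0,0],12.5]
  ]
}}

```text
clock: 29.25
position: [571.8, -158.2, 89.1]
ee_rot: [0.994, 0.113, -0.0, -0.002]
contact_force: [-4.9, 13.8, 8.4]
gripper_width: 13.1
grasp_force: 32.7
```

```bash
python3 chk.py | head -2
```

```text
tab y 45.79677086074956 c_abs 61.20322913925044 F along slide 14.432503568575648 [-4.06423176 13.87374363  8.41230019]
[(220, [414, 415]), (224, [414, 437]), (228, [414, 427]), (232, [413, 433]), (236, [412, 435]), (240, [412, 434]), (244, [413, 434]), (248, [411, 426]), (252, [411, 424]), (256, [412, 425])]
```

>>> {"method": "send_rows", "body": {
  "series": [
    [[0,-0.5,0],[0,0,0],13.2],
    [[0,0,0],[0,0,0],14],
    [[0,0,0],[0,0,0],20],
    [[0,0,0],[0,0,0],36],
    [[0,0,0],[0,0,0],46],
    [[0,0,0],[0,0,0],46],
    [[0,0,0],[0,0,0],46]
  ]
}}

```text
clock: 30.0
position: [571.9, -161.1, 88.2]
ee_rot: [0.994, 0.113, -0.0, 0.0]
contact_force: [-0.3, 0.1, -0.4]
gripper_width: 45.8
grasp_force: 0.0
```

>>> {"method": "send_rows", "body": {
  "series": [
    [[0,0,-10],[0,0,0],46],
    [[0,0,-20],[0,0,0],46],
    [[0,0,-30],[0,0,0],46],
    [[0,0,-30],[0,0,0],46],
    [[0,0,-30],[0,0,0],46],
    [[0,0,-20],[0,0,0],46],
    [[0,0,0],[0,0,0],46]
  ]
}}

```text
clock: 30.7
position: [574.0, -161.2, 233.2]
ee_rot: [0.994, 0.113, 0.004, 0.001]
contact_force: [0.2, 0.5, 0.4]
gripper_width: 46.8
grasp_force: 0.0
```

>>> {"method": "send_rows", "body": {
  "series": [
    [[-30,-30,0],[0,0,0],46],
    [[-30,-30,0],[0,0,0],46],
    [[-30,-35,0],[0,0,0],46],
    [[-30,-35,0],[0,0,0],46],
    [[-20,-40,0],[0,0,0],46],
    [[-10,-40,0],[0,0,0],46],
    [[0,-40,0],[0,0,0],46],
    [[0,-40,0],[0,0,0],46]
  ]
}}

```text
clock: 31.5
position: [359.5, 89.1, 228.5]
ee_rot: [0.994, 0.113, 0.0, -0.0]
contact_force: [1.5, -0.2, -0.4]
gripper_width: 45.9
grasp_force: 0.0
```

>>> {"method": "send_rows", "body": {
  "series": [
    [[0,-40,0],[0,0,0],46],
    [[0,-40,0],[0,0,0],46],
    [[0,-40,0],[0,0,0],46],
    [[0,-20,0],[0,0,0],46],
    [[0,0,0],[0,0,0],46],
    [[0,0,0],[0,0,0],46]
  ]
}}

```text
clock: 32.1
position: [328.9, 224.3, 227.9]
ee_rot: [0.994, 0.113, -0.001, 0.001]
contact_force: [-0.3, 0.5, -0.8]
gripper_width: 45.6
grasp_force: 0.0
```

The slide force rose as expected, 12.6 to 14.4 N over the last 3 mm. Arm is clear, so I'll measure how far the tab moved between the first top picture and now.

```bash
python3 - <<'E'
from h import *
from bench import get_image
ims={}
for n in("top","side"):
    im=get_image(n);cv2.imwrite(f"pics/z_{n}.png",im[:,:,::-1]);ims[n]=im
ax=np.array([-np.sin(TH),np.cos(TH)]);ex=np.array([np.cos(TH),np.sin(TH)])
for n,z,roi in(("top",115,(195,230,375,412)),("side",110,(205,245,370,400))):
  for k,im in(("old",cv2.imread(f"pics/{n}0.png")[:,:,::-1]),("new",ims[n])):
    g=im.max(2);m=(g<75).astype(np.uint8);m[:roi[0]]=0;m[roi[1]:]=0;m[:,:roi[2]]=0;m[:,roi[3]:]=0
    N,l,s,c=cv2.connectedComponentsWithStats(m);i=1+s[1:,4].argmax()
    w=ray(n,[c[i]],z)[0]-O;print(n,k,s[i],c[i].round(2),"local",w@ex,w@ax)
  # posts now
im=ims["side"];hsv=cv2.cvtColor(im,cv2.COLOR_RGB2HSV)
m=((hsv[...,0]<15)&(hsv[...,1]>90)&(hsv[...,2]>40));m[:190]=0;m[270:]=0;m[:,:390]=0;m[:,450:]=0
print([(r,np.flatnonzero(m[r])[[0,-1]].tolist()) for r in range(220,258,4) if m[r].any()])
E
```

```text
top old [385 200  11  21 141] [389.83 210.22] local -0.13608464529575315 33.076892812025726
top new [380 202  10  20 132] [384.07 211.52] local -0.4215671434944106 47.38237054451449
side old [375 211  16  28 296] [381.78 224.81] local -3.572721663028731 29.984680965959384
side new [370 209  15  28 292] [376.54 222.71] local -3.0851565666295446 44.49888133957041
[(220, [414, 415]), (224, [415, 437]), (228, [415, 430]), (232, [415, 432]), (236, [413, 435]), (240, [415, 434]), (244, [413, 434]), (248, [414, 426]), (252, [413, 424]), (256, [414, 424])]
```

The tab moved 14.4 mm from its start by both views, in line with the gripper's reading. To get the compression directly, I'll compare the tab-to-cushion-plate distance before and after along rectified profiles.

```bash
python3 - <<'E'
from h import *
np.set_printoptions(linewidth=200)
o=cv2.imread("pics/top0.png").max(2).astype(np.float32);n=cv2.imread("pics/z_top.png").max(2).astype(np.float32)
def prof(im,z,xs,ys):
    P=np.array([[*sh(x,y),z] for x in xs for y in ys]);uv=proj("top",P).astype(np.float32)
    return cv2.remap(im,uv[:,:1],uv[:,1:],cv2.INTER_LINEAR).reshape(len(xs),len(ys)).mean(0).round().astype(int)
for nm,im in(("old",o),("new",n)):
    print(nm,"tab",prof(im,135,np.arange(-18,19,3),np.arange(20,70,2)))
    for xs in((12,15,18,20),(-20,-18,-15,-12)): print("  plate",xs[0],prof(im,123,xs,np.arange(-80,0,2)))
    print("  bracket",prof(im,119,np.arange(-15,16,3),np.arange(-60,20,2)))
E
```

```text
old tab [185 174 149 111  73  49  42  40  34  26  20  24  47  85 124 153 171 178 172 160 159 171 182 188 189]
  plate 12 [134 160 177 186 189 186 174 148 109  73  55  54  63  76  88  94  96 100 105 109 113 122 141 164 181 188 187 175 149 114  89  94 119 146 165 178 184 187 187 186]
  plate -20 [169 180 186 187 188 185 172 144 103  67  46  38  39  50  64  75  85  89  90  93  99 112 138 163 180 188 186 174 148 113  89  94 118 146 167 179 185 187 189 189]
  bracket [ 27  25  28  38  53  70  85  99 110 118 126 141 160 177 187 189 183 164 133 100  87 102 130 156 172 182 185 187 188 188 188 189 191 193 195 194 192 189 187 180]
new tab [194 196 198 200 203 205 206 206 199 175 135  89  56  44  42  37  29  22  28  54  95 135 162 177 182]
  plate 12 [180 180 179 176 170 156 137 120 110 109 103  93  76  65  64  67  67  66  62  57  54  55  61  71  85  97 104 108 118 138 163 183 193 192 182 158 125 102  99 115]
  plate -20 [151 144 136 128 119 113 110 108 102  91  79  67  62  59  58  58  57  54  48  45  42  39  36  41  54  69  81  92 108 133 162 183 193 193 181 159 133 114 112 122]
  bracket [110  97  79  65  58  55  51  45  36  31  29  26  26  33  46  63  82 101 126 154 178 190 195 190 174 146 115 101 109 132 157 175 185 190 192 193 193 193 193 195]
```

Cushion compression comes out at about 7 mm (plate moved 21.2 mm, tab 14.3 mm). The post distance gives 6.7 mm, so it is well inside 4–13 mm. Handing in.

```bash
python3 -c "
from bench import job_done
print(job_done())"
```

```text
the job is handed in; nothing more can be done
None
```

I handed in the job at about 32 s: the jar stands at its seat against the posts, held by the cushion pressed in about 7 mm (measured from the images). The result isn't known, because the hand-in returned no verdict.

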